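# Clamp a painting grip in the cam stand

## Robot

A 6-joint arm with a two-finger parallel gripper is mounted at the origin on the work surface. World frame = base frame: x ahead of the robot, y to its left, z up, the work surface at z = 0. Lengths are in m, angles in rad, forces in N, time in s.
With the tool pointing down it reaches from about 0.3 to 0.775 m from the base axis. Payload 14.6 kg.
Tool frame: the origin (TCP) lies midway between the tips of the shut fingers; the grasp point (between the pads) lies 19 mm behind it (ctrl.hold_point_z is the distance from the TCP to the grasp point, in m); z points along the fingers, x is the direction in which the jaws open and shut, and the axes are right-handed (so a half turn about z gives the same grasp; the last joint's range is limited). The gripper opens to 94 mm and grips with 3 to 60 N. Pads are 16 mm wide; open, the fingers measure 119 mm over their backs; the gripper's body (75 mm by 177 mm) begins 78 mm behind the grasp point.
Start: joints at [1.165, 0.3, 1.521, -0, 1.321, -0.067], TCP at [0.183, 0.519, 0.205] pointing down, gripper open.
Joint ranges: [-3.03, 3.03], [-0.79, 2.21], [0.23, 2.52], [-1.04, 4.18], [0, 3.07], [-2.55, 2.55]. Speed limits (rad/s): [2.22, 2.22, 2.57, 3.14, 3.14, 3.14].

## Interface

Orientations are given as [roll, pitch, yaw] about the fixed x, y, z axes, in that order (R = Rz(yaw) Ry(pitch) Rx(roll)).
In Python, from station import ctrl, viewer, ticket, nets gives the robot as it stands.
- The arm moves only by the tool carry_out, never from a script. Its argument "commands" is one flat list of numbers, 7 for each row, row after row: the closure, from -1 (fully open) to 1 (shut), so that 0 is half open, then the shift along the world's x, y, z in cm, then the turn, a rotation vector about the world's x, y, z in rad. In form: [gripper, tx, ty, tz, ax, ay, az, gripper, tx, ty, tz, ax, ay, az, ...]. A call has 1 to 12 rows; each row is the pose to reach, as a shift and turn from the pose measured when the call began; what a row does not reach only later rows make up. A row lasts 1/12 s, in which the tool goes at most 41.7 mm and 7.16 degrees, less where a joint would pass 70% of its speed; a pose out of reach is approached as far as the arm can. A call with a gripper value outside its range is refused whole. The fingers move at their own pace and stop on an object; "force" is the grip in N (left out, the last holds). Time passes only in rows, so rows that repeat a pose let the fingers close. It gives the time, the measured TCP pose, the force and the opening at its end, in the units of the state.
- ctrl.get_obs(): the state, without advancing time (a new reading comes with each control period).
- viewer.camera(name): name is "scene" or "top"; returns (picture, depth): 420x560x3 uint8, blue, green, red; 420x560 float32, m along the optical axis (not along the pixel's ray), 0 where there is no reading.
- viewer.camera_info(name): a dict with "fx", "fy", "cx", "cy" (pixels), "R" (3x3) and "t" (3): a world point X has camera coordinates R X + t. Camera axes: x right, y down, z forward; pixel columns grow to the right and rows downward; lengths in m; the calibration is good to about 2 mm. A picture is of the moment at which its call begins. camera_info takes no time and is no camera call.
- ticket.hand_in(): hands the job in, once; it reports no verdict.
Trained networks look in the newest picture that a camera, given by its name, has taken for a name from the list of things; names that differ only in an ending like _2 or _b are one class to them, and where a whole thing is asked for, a point or a joint stands for the part that bears it (a point fixed in the world has none). Each returns a list of dicts, best first, with "confidence" (0 to 1); they miss things now and then, are a little off and sometimes report something else, mostly with a low value. They report only what shows in the picture. A call takes as long as a camera call. They do not tell look-alikes from the thing itself.
- nets.silhouettes(camera, thing): "region" (420x560 bool, what is visible of it) and "extent" ([left, top, right, bottom] in pixels, round what is visible of it).
The state is a dict: "time_s": time; "qpos": joint angles; "joint_vel": joint speeds; "tau": joint torques, N m; "ee_pos": TCP position; "eef_rot": TCP orientation; "force": force on the tool from outside, world axes, zero at the start; "moment": the same for the moment, N m; "grip_width": finger opening in m.
Only numpy, scipy, OpenCV 4.12 (cv2) and the standard library are available. Lean on these libraries where they do the work, as an engineer would, in place of code of your own. Each camera call takes 0.05 s, during which the arm holds its last target. There are 200 camera calls.

## Task

Take the wooden painting grip that carries the dome out of the drying rack, stand it fully home in the socket of the clamp stand, without forcing it, and let go of it. Then turn the stand's cam knob clockwise (seen from above) until the sprung follower drops into the cam's notch, and no further, so that the jaw clamps the grip; let go and leave the other two grips in their rack.

Things in the scene. Friction and masses are not known exactly. Their poses are not given: they have to be found in the camera images.
- grip_dome_mid (a point): Painting grip to be clamped (loose, 0.11 kg): turned wood with a round grey dome (25 mm wide, 20 mm high) on top. From the bottom: foot 20 mm diameter, 28 long, chamfered; collar 34 diameter, 12 high; handle 26 diameter, 40 high; dome. Point: on the axis, mid-height of the handle, 60 mm above the foot's underside, 20 above the collar. z: axis, up. Hold it by the handle.
- grip_block_mid (a point): The same point of a second, equal grip that carries a box-shaped part with two side lugs (22 by 16 mm). It stays in the rack.
- grip_barrel_mid (a point): The same point of the third grip, which carries a short tube lying crosswise (40 mm long) on a post. It stays in the rack.
- rack: Plywood drying rack, 215 (x) by 62 (y) by 25 mm, fixed; origin at the centre of its underside. Three round holes, 24 mm diameter and 15 mm deep, along its x axis at -70, 0 and +70 mm; any grip may stand in any hole, its foot 15 mm deep. Lift it straight out.
- stand: Aluminium clamp stand, 100 (x) by 215 (y) by 34 mm high, fixed; origin at its underside, z up. Its top face is the deck. Socket at y = +55 mm and cam knob at y = -60 mm, both at x = 0. On the deck slides the jaw, a steel yoke 56 mm wide around the socket; it, its guide strips and the cam reach 12 mm above the deck, the spring block at the +y end 16 mm.
- socket (a point): Centre of the mouth of the socket, in the plane of the deck: round blind hole 22.5 mm diameter, 30 mm deep, with a 2 mm chamfer. A grip is home when its collar lies flat on the deck: the middle of its handle is then 32 mm above this point. With the jaw shut a grip cannot be seated.
- follower (a point): Fixed point where the follower, a brass roller 10 mm wide at the knob end of the yoke, rides on the cam's rim (7 mm above the deck) while the jaw is open, the yoke then 3.5 mm clear of a seated collar. When the roller drops into the notch, the yoke moves about 5 mm towards the knob and its far bar presses the grip's collar with about 6 N. This point does not move with it.
- cam_top (a point): Centre of the top face of the cam, fixed, on the knob's axis, 12 mm above the deck. The cam is a steel disc, 68 mm diameter, with one notch in its rim (upright entry wall, far flank sloping out). It is set on the knob's shaft by hand, so the knob's angle does not tell where the notch is: feel for it (or look). Turning clockwise, the notch reaches the follower after 0.2 to 1.4 rad.
- knob: Black ribbed round knob, 52 mm diameter, 28 high; origin on its vertical axis at mid-height, 36 mm above the deck. Grasp it across at any angle. It takes about 0.1 N m on the rim; as the follower drops (over 0.15 rad) the spring pulls the knob along with 0.2 to 0.4 N m, then 0.1 rad of play, then 0.25 N m or more on the notch's far flank: stop before it. 0.2 rad on, the roller rides out.
Not all that is in view belongs to the job. Leave any black or orange look-alike of the part that bears grip_dome_mid alone.

How it is judged:
On the way, in this order (a step that is already met when the one before it is completed fails the run):
1. the dome grip stands fully home in the socket, let go, with the jaw still open (horizontal distance between grip_dome_mid and socket below 0.004 m and z of grip_dome_mid in the frame of socket below 0.034 m and angle between grip_dome_mid's own z axis and vertical below 0.06 rad and contact force between the fingers and grip_dome below 0.1 N), for 0.2 s.
2. the follower has dropped and the jaw presses the grip (contact force between grip_dome and stand above 4 N), for 0.3 s.
At the end, for the whole second after the job is handed in: The dome grip stands upright (within 0.06 rad) in the socket with its collar on the deck (within 2 mm, 4 mm sideways), and the jaw presses it with the follower in the notch (more than 4 N) (horizontal distance between grip_dome_mid and socket below 0.004 m and z of grip_dome_mid in the frame of socket below 0.034 m and angle between grip_dome_mid's own z axis and vertical below 0.06 rad and contact force between grip_dome and stand above 4 N); the robot touches nothing.
It fails at once if the grip is forced against the stand with more than 60 N (contact force between grip_dome and stand above 60 N).
It fails at once if another grip is taken out of the rack or knocked over (distance of any of grip_block_mid, grip_barrel_mid from where it was at the start of the episode above 0.02 m).
It also fails if it takes over 72 s, if anything falls off the work surface, if the arm or the gripper's body presses on something with over 40 N, if the wrist force passes 120 N, or if a joint passes its speed limit or range.

## Working session

There is one attempt and no reset: what is moved stays moved. The work goes in short steps, Python scripts to look and compute and a tool call to move; the robot and the scene stay as the last step left them, time stands still between calls to the robot, and variables do not carry over. Pictures are saved under pics/ and viewed, about 8 in all and at most 12, crops included, and the job is handed in when it is done.

Besides the shell and the picture viewer there is one more tool, called after "Call:" by a JSON object that holds its "method" and its "body", one argument or row to a line. carry_out: Moves the arm, as the interface text tells. Its arguments: {"type":"object","properties":{"commands":{"type":"array","items":{"type":"number"}},"force":{"type":"number"}},"required":["commands"]}

```bash
ls; mkdir -p pics; cat > h.py <<'E'
import numpy as np, cv2
from station import ctrl, viewer, ticket, nets
def P(cam,u,v,d):
    i=viewer.camera_info(cam); c=np.array([(u-i["cx"])/i["fx"]*d,(v-i["cy"])/i["fy"]*d,d]); return np.array(i["R"]).T@(c-np.array(i["t"]))
def cloud(cam,depth,m):
    v,u=np.nonzero(m&(depth>0)); d=depth[v,u]; i=viewer.camera_info(cam)
    c=np.stack([(u-i["cx"])/i["fx"]*d,(v-i["cy"])/i["fy"]*d,d],1); return (c-np.array(i["t"]))@np.array(i["R"])
E
python3 - <<'E'
from h import *
np.set_printoptions(precision=4,suppress=True)
print(ctrl.get_obs())
ims=[]
for cam in("scene","top"):
    im,d=viewer.camera(cam); i=viewer.camera_info(cam); print(cam,i["fx"],-np.array(i["R"]).T@np.array(i["t"]))
    cv2.imwrite(f"pics/{cam}1.png",im); np.save(cam+"d.npy",d)
    for th in("grip_dome_mid","grip_block_mid","grip_barrel_mid","rack","stand","knob"):
        for r in nets.silhouettes(cam,th)[:3]:
            m=r["region"]; p=cloud(cam,d,m)
            print(cam,th,round(r["confidence"],2),r["extent"],np.median(p,0) if len(p) else None, p.min(0) if len(p) else '',p.max(0)if len(p) else '')
E
```

```text
pics
{'time_s': 0.0, 'qpos': array([ 1.1654,  0.3005,  1.5216,  0.    ,  1.3207, -0.0666]), 'joint_vel': array([ 0.0009,  0.0001, -0.0009,  0.0015, -0.001 , -0.0012]), 'tau': array([ -0.0035, -53.1795, -35.2737,   0.0707,   0.0244,  -0.0001]), 'ee_pos': array([0.1827, 0.5185, 0.2049]), 'eef_rot': array([-3.1415,  0.0012,  1.232 ]), 'force': array([-0.4159, -0.4652, -1.1847]), 'moment': array([-0.0073,  0.012 , -0.0129]), 'grip_width': 0.09386766552906951}
scene 523.2825714140671 [0.9211 0.4437 0.8278]
scene grip_dome_mid 0.74 [245.9, 221.3, 353.6, 345.5] [0.555  0.1202 0.0363] [ 0.4525 -0.0228 -0.0015] [0.6218 0.2226 0.0891]
scene grip_dome_mid 0.65 [260.4, 111.5, 271.8, 149.0] [ 0.3481 -0.1924  0.0571] [ 0.3256 -0.2147 -0.0015] [ 0.3589 -0.1818  0.1019]
scene grip_dome_mid 0.63 [240.2, 88.0, 253.3, 128.1] [ 0.3317 -0.2678  0.0586] [ 0.3056 -0.2897  0.0007] [ 0.3418 -0.2574  0.1029]
scene grip_block_mid 0.93 [179.9, 127.6, 198.9, 159.4] [ 0.5052 -0.2515  0.0734] [ 0.4732 -0.3312 -0.0006] [ 0.5162 -0.2416  0.1128]
scene grip_barrel_mid 0.91 [150.6, 140.0, 172.2, 173.1] [ 0.5712 -0.261
[... 1015 characters left out ...]
4.6, 202.4] [ 0.4944 -0.253   0.0878] [ 0.481  -0.2721  0.0386] [ 0.5141 -0.243   0.1108]
top grip_barrel_mid 0.74 [375.3, 143.8, 395.1, 173.9] [ 0.5626 -0.2642  0.0879] [ 0.546  -0.3146 -0.0011] [ 0.6151 -0.2522  0.1115]
top grip_barrel_mid 0.5 [366.6, 219.1, 389.6, 237.8] [ 0.4268 -0.2444  0.0862] [ 0.4116 -0.2687  0.0235] [ 0.4469 -0.2349  0.1124]
top rack 0.66 [355.8, 147.0, 394.4, 246.6] [ 0.4814 -0.2482  0.0249] [ 0.3889 -0.2952 -0.0009] [ 0.6039 -0.2159  0.0507]
top stand 0.7 [152.1, 138.0, 266.1, 210.5] [0.5388 0.107  0.0357] [ 0.4678 -0.0096 -0.0023] [0.62   0.23   0.0878]
top knob 0.93 [219.5, 161.6, 251.8, 198.0] [0.5212 0.0431 0.0832] [0.4917 0.0126 0.0315] [0.5654 0.0811 0.0878]
```

```bash
python3 - <<'E'
import cv2,numpy as np
a=cv2.imread("pics/scene1.png");b=cv2.imread("pics/top1.png")
l=cv2.resize(a[75:360,130:370],None,fx=1.66,fy=1.66); r=cv2.resize(b[120:300,140:410],None,fx=1.48,fy=1.48)
H=max(l.shape[0],r.shape[0]);pad=lambda x:cv2.copyMakeBorder(x,0,H-x.shape[0],0,0,0)
cv2.imwrite("pics/c1.png",np.hstack([pad(l),pad(r)])[:600,:800])
E
```

```text
(no output)
```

View pics/c1.png

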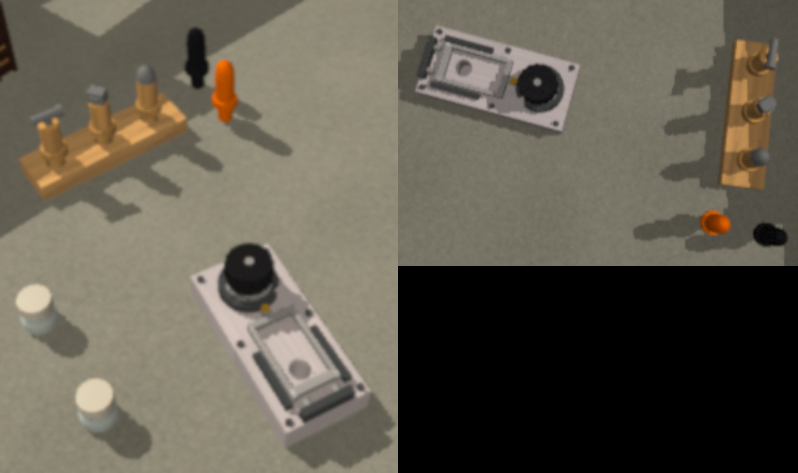

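The dome grip is the rightmost one in the scene crop (147,95), at about (0.425, -0.245), nearest the orange and black look-alikes. The socket hole shows at (300,370) in the scene crop and (463,68) in the top crop. Next I'll measure it more precisely.

```bash
cat >> h.py <<'E'
from scipy.optimize import least_squares
def circ(p,r):
    s=least_squares(lambda c:np.hypot(*(p[:,:2]-c).T)-r,np.median(p[:,:2],0),loss="soft_l1",f_scale=.001); return s.x,np.abs(s.fun).mean()
def planeP(cam,u,v,z):
    i=viewer.camera_info(cam); R=np.array(i["R"]); c=-R.T@np.array(i["t"]); w=R.T@np.array([(u-i["cx"])/i["fx"],(v-i["cy"])/i["fy"],1.]); return c+w*(z-c[2])/w[2]
def proj(cam,X):
    i=viewer.camera_info(cam); c=np.array(i["R"])@np.asarray(X)+np.array(i["t"]); return c[0]/c[2]*i["fx"]+i["cx"],c[1]/c[2]*i["fy"]+i["cy"]
E
python3 - <<'E'
from h import *
np.set_printoptions(precision=4,suppress=True)
for cam in("scene","top"):
    d=np.load(cam+"d.npy"); C=cloud(cam,d,d>0)
    # grip handle
    g=C[(np.hypot(C[:,0]-.425,C[:,1]+.247)<.03)]
    h=g[(g[:,2]>.056)&(g[:,2]<.088)]; print(cam,"handle",len(h),circ(h,.013),"top z",np.sort(g[:,2])[-5:])
    k=C[(np.hypot(C[:,0]-.53,C[:,1]-.045)<.05)&(C[:,2]>.078)]
    print("knob top z",np.median(k[:,2]), "center",(k.max(0)+k.min(0))/2, cv2.minEnclosingCircle((k[:,:2]*1000).astype(np.float32)))
    s=C[(C[:,0]>.42)&(C[:,0]<.66)&(C[:,1]>-.04)&(C[:,1]<.26)]
    dk=s[(s[:,2]>.029)&(s[:,2]<.039)]; print("deck z",np.median(dk[:,2]),cv2.minAreaRect((dk[:,:2]*1000).astype(np.float32)))
    r=C[(C[:,0]>.36)&(C[:,0]<.63)&(C[:,1]>-.33)&(C[:,1]<-.18)&(abs(C[:,2]-.025)<.004)]; print("rack",np.median(r[:,2]),cv2.minAreaRect((r[:,:2]*1000).astype(np.float32)))
a=cv2.imread("pics/scene1.png");b=cv2.imread("pics/top1.png")
l=cv2.resize(a[215:350,240:360],None,fx=4,fy=4,interpolation=3); r=cv2.resize(b[135:215,150:270],None,fx=2.6,fy=2.6,interpolation=3)
r=cv2.copyMakeBorder(r,0,l.shape[0]-r.shape[0],0,0,0); cv2.imwrite("pics/c2.png",np.hstack([l,r]))
E
```

```text
scene handle 133 (array([ 0.4419, -0.2333]), np.float64(0.003526183489621765)) top z [0.1108 0.1111 0.1113 0.1113 0.1113]
knob top z 0.08472328464488954 center [0.53   0.0465 0.0835] ((530.1035766601562, 46.01612854003906), 27.337461471557617)
deck z 0.03497281051435689 ((545.428955078125, 105.89349365234375), (216.3753662109375, 101.9901123046875), 74.8896713256836)
rack 0.025565587304268028 ((498.9690246582031, -259.3766784667969), (70.12686920166016, 216.34678649902344), 83.43163299560547)
top handle 60 (array([ 0.4284, -0.2522]), np.float64(0.00025567533571558144)) top z [0.1103 0.1104 0.1107 0.1108 0.1124]
knob top z 0.08433356755391214 center [0.5276 0.0451 0.083 ] ((527.4391479492188, 45.38543701171875), 27.13109016418457)
deck z 0.034523862319143304 ((543.5575561523438, 105.39502716064453), (215.15316772460938, 100.83724212646484), 75.08766174316406)
rack 0.025079720454731922 ((497.25830078125, -260.1233215332031), (63.0636100769043, 214.94854736328125), 82.8085708618164)
```

View pics/c2.png

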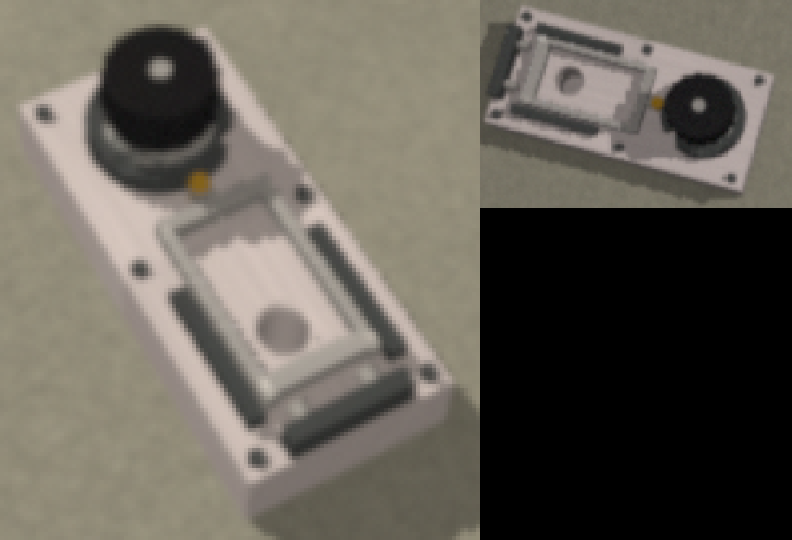

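Call:
{"method": "carry_out", "body": {
  "commands": [-1, 22, -38, 0, 0, 0, 0.077, -1, 22, -38, 0, 0, 0, 0.077, -1, 22, -38, 0, 0, 0, 0.077, -1, 22, -38, 0, 0, 0, 0.077, -1, 22, -38, 0, 0, 0, 0.077, -1, 22, -38, 0, 0, 0, 0.077, -1, 22, -38, 0, 0, 0, 0.077, -1, 22, -38, 0, 0, 0, 0.077, -1, 22, -38, 0, 0, 0, 0.077, -1, 22, -38, 0, 0, 0, 0.077, -1, 22, -38, 0, 0, 0, 0.077, -1, 22, -38, 0, 0, 0, 0.077],
  "force": 25
}}

```text
time_s: 1.7
ee_pos: [0.4043, 0.1357, 0.2055]
eef_rot: [3.141, 0.0, 1.305]
force: [1.4, 0.4, -0.5]
grip_width: 0.094
```

Call:
{"method": "carry_out", "body": {
  "commands": [-1, 2.5, -38.8, -2, 0, 0, 0, -1, 2.5, -38.8, -2, 0, 0, 0, -1, 2.5, -38.8, -2, 0, 0, 0, -1, 2.5, -38.8, -2, 0, 0, 0, -1, 2.5, -38.8, -2, 0, 0, 0, -1, 2.5, -38.8, -2, 0, 0, 0, -1, 2.5, -38.8, -2, 0, 0, 0, -1, 2.5, -38.8, -2, 0, 0, 0, -1, 2.5, -38.8, -2, 0, 0, 0, -1, 2.5, -38.8, -2, 0, 0, 0, -1, 2.5, -38.8, -2, 0, 0, 0, -1, 2.5, -38.8, -2, 0, 0, 0]
}}

```text
time_s: 2.7
ee_pos: [0.4293, -0.2522, 0.1852]
eef_rot: [-3.141, -0.0, 1.304]
force: [-0.8, -0.4, 0.2]
grip_width: 0.0939
```

```bash
python3 - <<'E'
from h import *
np.set_printoptions(precision=4,suppress=True)
o=ctrl.get_obs(); print(o["ee_pos"],o["eef_rot"],o["qpos"])
a,d=viewer.camera("scene"); b,_=viewer.camera("top")
C=cloud("scene",d,d>0); g=C[np.hypot(C[:,0]-.43,C[:,1]+.25)<.02]
for lo,hi in((.054,.066),(.066,.078),(.078,.088)):
    q=g[(g[:,2]>lo)&(g[:,2]<hi)]; print(len(q),circ(q,.013) if len(q)>5 else "")
l=cv2.resize(a[60:210,130:300],None,fx=2.6,fy=2.6,interpolation=3); r=cv2.resize(b[130:300,300:420],None,fx=2.6,fy=2.6,interpolation=3)
H=max(l.shape[0],r.shape[0]);pad=lambda x:cv2.copyMakeBorder(x,0,H-x.shape[0],0,0,0)
cv2.imwrite("pics/c3.png",np.hstack([pad(l),pad(r)]))
E
```

```text
[ 0.4293 -0.2522  0.1852] [-3.1415 -0.0002  1.3038] [-0.6048  0.2023  1.6917  0.0001  1.2477 -1.9086]
48 (array([ 0.4433, -0.234 ]), np.float64(0.0031662694300307816))
47 (array([ 0.4421, -0.2331]), np.float64(0.0034425781716126637))
46 (array([ 0.4415, -0.2337]), np.float64(0.0037306846205352974))
```

View pics/c3.png

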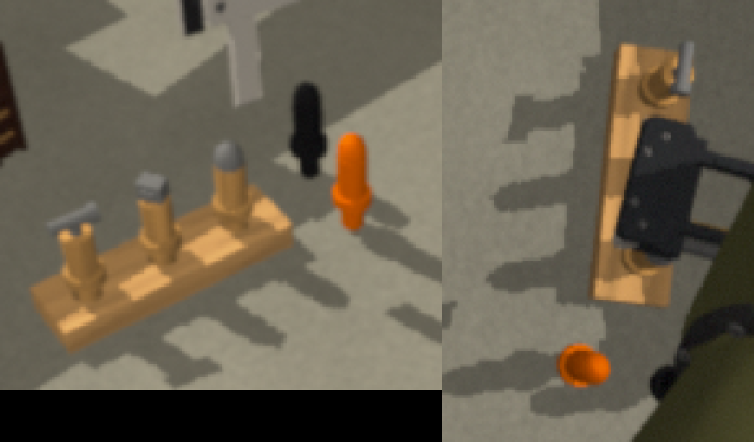

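```bash
python3 - <<'E'
from h import *
np.set_printoptions(precision=4,suppress=True)
for cam in("scene","top"):
    d=np.load(cam+"d.npy"); C=cloud(cam,d,d>0); i=viewer.camera_info(cam); cp=-np.array(i["R"]).T@np.array(i["t"])
    g=C[np.hypot(C[:,0]-.43,C[:,1]+.25)<.022]
    for lo,hi,r in((.056,.070,.013),(.070,.088,.013)):
        q=g[(g[:,2]>lo)&(g[:,2]<hi)]; m=np.median(q[:,:2],0); v=m-cp[:2]; v/=np.hypot(*v)
        s=least_squares(lambda c:np.hypot(*(q[:,:2]-c).T)-r,m+v*r,loss="soft_l1",f_scale=.001); print(cam,len(q),s.x,np.abs(s.fun).mean())
e=ctrl.get_obs()["ee_pos"]; u=np.array([np.cos(1.304),np.sin(1.304),0])
for s in(-.053,.053): print(proj("scene",e+s*u),"crop",(np.array(proj("scene",e+s*u))-[130,60])*2.6)
E
```

```text
scene 58 [ 0.4296 -0.2523] 0.0009362375647257134
scene 75 [ 0.4296 -0.2519] 0.001004749531413255
top 24 [ 0.4284 -0.2522] 0.00020972707818898138
top 36 [ 0.4284 -0.2523] 0.0002787848839513631
(np.float64(204.0264704803239), np.float64(71.16897678700388)) crop [192.4688  29.0393]
(np.float64(225.44073017194177), np.float64(100.7835762889391)) crop [248.1459 106.0373]
```

Call:
{"method": "carry_out", "body": {
  "commands": [-1, 0, 0, -4, 0, 0, 0, -1, 0, 0, -8, 0, 0, 0, -1, 0, 0, -11, 0, 0, 0, -1, 0, 0, -12.9, 0, 0, 0, -1, 0, 0, -12.9, 0, 0, 0, -1, 0, 0, -12.9, 0, 0, 0, 1, 0, 0, -12.9, 0, 0, 0, 1, 0, 0, -12.9, 0, 0, 0, 1, 0, 0, -12.9, 0, 0, 0, 1, 0, 0, -12.9, 0, 0, 0, 1, 0, 0, -12.9, 0, 0, 0, 1, 0, 0, -12.9, 0, 0, 0],
  "force": 25
}}

```text
time_s: 3.8
ee_pos: [0.4296, -0.2512, 0.0569]
eef_rot: [3.141, 0.0, 1.306]
force: [-0.6, -0.8, 0.4]
grip_width: 0.0574
```

Call:
{"method": "carry_out", "body": {
  "commands": [1, 0, 0, 0, 0, 0, 0, 1, 0, 0, 0, 0, 0, 0, 1, 0, 0, 0, 0, 0, 0, 1, 0, 0, 0, 0, 0, 0]
}}

```text
time_s: 4.13
ee_pos: [0.4296, -0.2512, 0.0569]
eef_rot: [3.141, 0.0, 1.306]
force: [-0.3, -0.6, -0.1]
grip_width: 0.0311
```

Call:
{"method": "carry_out", "body": {
  "commands": [1, 0, 0, 0, 0, 0, 0, 1, 0, 0, 0, 0, 0, 0, 1, 0, 0, 0, 0, 0, 0, 1, 0, 0, 0, 0, 0, 0, 1, 0, 0, 0.5, 0, 0, 0, 1, 0, 0, 1, 0, 0, 0, 1, 0, 0, 2, 0, 0, 0, 1, 0, 0, 4, 0, 0, 0, 1, 0, 0, 7, 0, 0, 0, 1, 0, 0, 11, 0, 0, 0, 1, 0, 0, 11, 0, 0, 0, 1, 0, 0, 11, 0, 0, 0]
}}

```text
time_s: 5.13
ee_pos: [0.4303, -0.2517, 0.1695]
eef_rot: [3.136, 0.002, 1.306]
force: [-0.2, -0.7, -1.5]
grip_width: 0.0257
```

Call:
{"method": "carry_out", "body": {
  "commands": [1, 0.6, 2, 0, 0, 0, 0, 1, 1.6, 5, 0, 0, 0, 0, 1, 2.8, 9, 0, 0, 0, 0, 1, 4, 13, 0, 0, 0, 0, 1, 5.3, 17, 0, 0, 0, 0, 1, 6.6, 21, 0, 0, 0, 0, 1, 7.8, 25, 0, 0, 0, 0, 1, 9.1, 29, 0, 0, 0, 0, 1, 10.4, 33, 0, 0, 0, 0, 1, 11.6, 37, 0, 0, 0, 0, 1, 12.5, 40, 0, 0, 0, 0, 1, 12.9, 41.1, 0, 0, 0, 0]
}}

```text
time_s: 6.13
ee_pos: [0.5591, 0.1632, 0.1682]
eef_rot: [3.138, 0.002, 1.309]
force: [-1.1, -0.1, -1.5]
grip_width: 0.0255
```

Call:
{"method": "carry_out", "body": {
  "commands": [1, 0, 0, -2, 0, 0, 0, 1, 0, 0, -3, 0, 0, 0, 1, 0, 0, -3, 0, 0, 0, 1, 0, 0, -3, 0, 0, 0]
}}

```text
time_s: 6.47
ee_pos: [0.5587, 0.1624, 0.1376]
eef_rot: [3.14, 0.003, 1.308]
force: [-0.6, 0.1, -1.1]
grip_width: 0.0252
```

```bash
python3 - <<'E'
from h import *
np.set_printoptions(precision=4,suppress=True)
o=ctrl.get_obs(); print(o["ee_pos"],o["eef_rot"],o["qpos"],o["force"],o["grip_width"])
a,d=viewer.camera("scene"); b,db=viewer.camera("top"); np.save("d2.npy",d); np.save("db2.npy",db)
e=o["ee_pos"]
for cam,D in(("scene",d),("top",db)):
    C=cloud(cam,D,D>0); i=viewer.camera_info(cam); cp=-np.array(i["R"]).T@np.array(i["t"])
    z0=e[2]-.056+.010 # foot bottom
    g=C[np.hypot(C[:,0]-e[0],C[:,1]-e[1])<.03]
    for lo,hi,r in((z0+.004,z0+.025,.010),(z0+.03,z0+.039,.017),(z0+.043,z0+.05,.013)):
        q=g[(g[:,2]>lo)&(g[:,2]<hi)]
        if len(q)<6: print(cam,len(q)); continue
        m=np.median(q[:,:2],0); v=m-cp[:2]; v/=np.hypot(*v)
        s=least_squares(lambda c:np.hypot(*(q[:,:2]-c).T)-r,m+v*r,loss="soft_l1",f_scale=.001); print(cam,len(q),r,s.x,np.abs(s.fun).mean())
l=cv2.resize(a[190:360,220:380],None,fx=3.2,fy=3.2,interpolation=3); r=cv2.resize(b[120:220,140:270],None,fx=2.2,fy=2.2,interpolation=3)
H=max(l.shape[0],r.shape[0]);pad=lambda x:cv2.copyMakeBorder(x,0,H-x.shape[0],0,0,0)
cv2.imwrite("pics/c4.png",np.hstack([pad(l),pad(r)]))
E
```

```text
[0.5587 0.1624 0.1376] [3.1397 0.003  1.3081] [ 0.2216  0.4314  1.5053 -0.0038  1.2046 -1.0851] [-0.6257  0.0849 -1.0617] 0.025236319824463803
scene 44 0.01 [0.5588 0.162 ] 0.00046769395942800225
scene 69 0.017 [0.5585 0.1622] 0.000589100058169638
scene 27 0.013 [0.559  0.1613] 0.0013361664981441685
top 3
top 14 0.017 [0.5585 0.1623] 0.0004998494042542531
top 3
```

View pics/c4.png

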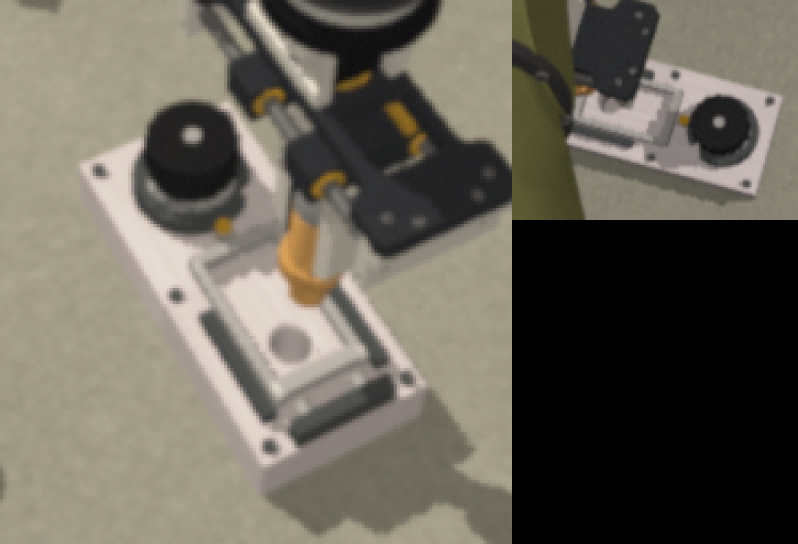

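```bash
python3 - <<'E'
from h import *
np.set_printoptions(precision=4,suppress=True)
for cam,x in(("scene",(311,297.5)),("top",(185,166))):
    im=cv2.imread(f"pics/{cam}1.png"); g=cv2.cvtColor(im,cv2.COLOR_BGR2GRAY)
    s=8; R=11 if cam=="scene" else 8
    x0,y0=int(x[0])-R,int(x[1])-R; c=cv2.resize(g[y0:y0+2*R+1,x0:x0+2*R+1],None,fx=s,fy=s,interpolation=cv2.INTER_CUBIC)
    bright=np.percentile(c,80); dark=c[(R*s):(R+1)*s,(R*s):(R+1)*s].mean(); t=(bright+dark)/2
    n,lab,st,ce=cv2.connectedComponentsWithStats((c<t).astype(np.uint8)); k=lab[int((x[1]-y0+.5)*s),int((x[0]-x0+.5)*s)]
    cn=max(cv2.findContours((lab==k).astype(np.uint8),0,1)[0],key=len); el=cv2.fitEllipse(cn)
    f=lambda q:(np.array(q)+.5)/s-.5+[x0,y0]
    px=f(el[0]); i=viewer.camera_info(cam); exp=.0225*i["fx"]/(np.linalg.norm(np.array(i["R"])@[.559,.159,.034]+i["t"]))
    bb=st[k]; print(cam,"dark",dark,"bright",bright,"px",px,"axes px",np.array(el[1])/s,"expected major",exp,"bbox",bb[:4]/s,"world",planeP(cam,*px,.034),planeP(cam,*px,.0345))
    # deck edge plane check: corners by proj of model
E
```

```text
scene dark 129.0 bright 194.0 px [310.1655 297.2161] axes px [11.5561 14.0528] expected major 12.829608892239259 bbox [ 3.75  5.5  13.75 12.25] world [0.5604 0.1556 0.034 ] [0.5607 0.1558 0.0345]
top dark 116.109375 bright 167.0 px [183.9351 165.3343] axes px [11.1705 11.6427] expected major 10.199447759399142 bbox [ 1.75   1.875 11.5   11.625] world [0.5585 0.1556 0.034 ] [0.5584 0.1555 0.0345]
```

```bash
python3 - <<'E'
from h import *
np.set_printoptions(precision=4,suppress=True)
S={"scene":[(44,113),(428,372),(258,458),(305,195),(141,269)],"top":[(525-480,16),(760-480,80),(497-480,114),(731-480,178),(647-480,49),(619-480,147)]}
for cam in S:
    g=255-cv2.cvtColor(cv2.imread(f"pics/{cam}1.png"),cv2.COLOR_BGR2GRAY).astype(float); W=[]
    k,o=(4,(240,215)) if cam=="scene" else (2.6,(150,135))
    for a,b in S[cam]:
        u,v=a/k+o[0]-.4,b/k+o[1]-.4; r=3
        for _ in range(4):
            ui,vi=int(round(u)),int(round(v)); p=g[vi-r:vi+r+1,ui-r:ui+r+1]; w=np.clip(p-(p.max()+np.median(p))/2,0,None); yy,xx=np.mgrid[vi-r:vi+r+1,ui-r:ui+r+1]; u,v=(w*xx).sum()/w.sum(),(w*yy).sum()/w.sum()
        W.append(planeP(cam,u,v,.034)[:2])
    W=np.array(W); print(cam,W)
    if cam=="top":
        c=W[:4].mean(0); ax=(W[0]+W[2]-W[1]-W[3]); ax/=np.hypot(*ax); L=np.hypot(*(W[0]+W[2]-W[1]-W[3]))/2
    else:
        c=(W[0]+W[1])/2 if 0 else None; ax=None
        # corner0=(-y), corner1,2=(+y); diagonals
        d=[np.hypot(*(W[0]-W[j])) for j in(1,2)]; j=1+int(np.argmax(d)); c=(W[0]+W[j])/2; ax=W[3-j]-W[0]; L=np.hypot(*ax); ax/=L
    print(cam,"centre",c,"ax",ax,np.degrees(np.arctan2(ax[1],ax[0])),"L",L,"midpair",W[-2:].mean(0),"socket",c+.055*ax,"knob",c-.06*ax)
E
```

```text
scene [[0.5603 0.    ]
 [0.5297 0.212 ]
 [0.6108 0.1906]
 [0.504  0.1124]
 [0.5849 0.0919]]
scene centre [0.545 0.106] ax [0.256  0.9667] 75.16516021237231 L 0.19721885285378077 midpair [0.5444 0.1021] socket [0.5591 0.1592] knob [0.5297 0.048 ]
top [[0.611  0.1922]
 [0.5606 0.0015]
 [0.5296 0.2132]
 [0.4792 0.0232]
 [0.5848 0.0933]
 [0.504  0.1141]]
top centre [0.5451 0.1075] ax [0.2561 0.9667] 75.16390527362141 L 0.19689500636146431 midpair [0.5444 0.1037] socket [0.5592 0.1607] knob [0.5297 0.0495]
```

Call:
{"method": "carry_out", "body": {
  "commands": [1, 0, -0.4, -1, 0, 0, 0, 1, 0, -0.4, -2.5, 0, 0, 0, 1, 0, -0.4, -4, 0, 0, 0, 1, 0, -0.4, -4.6, 0, 0, 0, 1, 0, -0.4, -4.6, 0, 0, 0, 1, 0, -0.4, -4.6, 0, 0, 0]
}}

```text
time_s: 7.07
ee_pos: [0.5596, 0.1582, 0.0933]
eef_rot: [3.137, 0.002, 1.308]
force: [-0.4, 0.8, -0.3]
grip_width: 0.0257
```

```bash
cat > look.py <<'E'
from h import *
import sys
np.set_printoptions(precision=4,suppress=True)
o=ctrl.get_obs(); print(o["time_s"],o["ee_pos"],o["eef_rot"],o["force"],o["grip_width"])
a,d=viewer.camera("scene"); e=o["ee_pos"]; cam="scene"
C=cloud(cam,d,d>0); i=viewer.camera_info(cam); cp=-np.array(i["R"]).T@np.array(i["t"]); z0=e[2]-.0467
g=C[np.hypot(C[:,0]-e[0],C[:,1]-e[1])<.03]
for lo,hi,r in((z0+.004,z0+.025,.010),(z0+.03,z0+.039,.017)):
    q=g[(g[:,2]>lo)&(g[:,2]<hi)]
    if len(q)<6: print(cam,len(q)); continue
    m=np.median(q[:,:2],0); v=m-cp[:2]; v/=np.hypot(*v)
    s=least_squares(lambda c:np.hypot(*(q[:,:2]-c).T)-r,m+v*r,loss="soft_l1",f_scale=.001); print(len(q),r,s.x,np.abs(s.fun).mean())
cv2.imwrite(sys.argv[1],cv2.resize(a[255:335,255:355],None,fx=7,fy=7,interpolation=3))
np.save("last_d.npy",d)
for x in ((.559,.1583),): print([proj("scene",[x[0]+.01325*np.cos(t),x[1]+.01325*np.sin(t),.034]) for t in (0,1.57,3.14,4.71)])
E
python3 look.py pics/c5.png
```

```text
7.0667 [0.5596 0.1582 0.0933] [3.1371 0.0017 1.3075] [-0.4138  0.7708 -0.3303] 0.025742502668340977
40 0.01 [0.5597 0.1581] 0.001098526723561509
54 0.017 [0.5595 0.1582] 0.000610847249560779
[(np.float64(306.4464257618305), np.float64(302.37541180064204)), (np.float64(317.4121353883372), np.float64(302.77610452666164)), (np.float64(317.2382892846762), np.float64(293.1841085144636)), (np.float64(306.4185141349417), np.float64(292.77794066128564))]
```

View pics/c5.png

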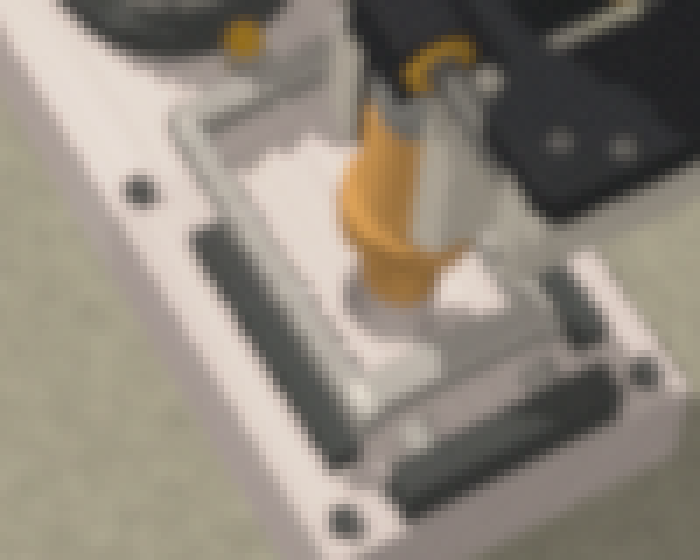

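The foot's end is at (398,290) and the hole spans about u 342–437 around (390,300). The hole therefore lies about 1.3 mm toward +x and −y of the foot, so I'll shift and feel downwards with a light grip.

Call:
{"method": "carry_out", "body": {
  "commands": [1, 0.05, -0.15, 0, 0, 0, 0, 1, 0.05, -0.15, -0.4, 0, 0, 0, 1, 0.05, -0.15, -0.8, 0, 0, 0, 1, 0.05, -0.15, -1.0, 0, 0, 0, 1, 0.05, -0.15, -1.1, 0, 0, 0, 1, 0.05, -0.15, -1.2, 0, 0, 0, 1, 0.05, -0.15, -1.3, 0, 0, 0, 1, 0.05, -0.15, -1.4, 0, 0, 0, 1, 0.05, -0.15, -1.5, 0, 0, 0, 1, 0.05, -0.15, -1.5, 0, 0, 0],
  "force": 12
}}

```text
time_s: 7.95
ee_pos: [0.5602, 0.1569, 0.0786]
eef_rot: [3.137, 0.001, 1.308]
force: [0.3, -0.3, -0.9]
grip_width: 0.0255
```

Call:
{"method": "carry_out", "body": {
  "commands": [1, 0, 0, -0.1, 0, 0, 0, 1, 0, 0, -0.2, 0, 0, 0, 1, 0, 0, -0.3, 0, 0, 0, 1, 0, 0, -0.4, 0, 0, 0, 1, 0, 0, -0.4, 0, 0, 0]
}}

```text
time_s: 8.37
ee_pos: [0.56, 0.1568, 0.0743]
eef_rot: [3.137, 0.002, 1.308]
force: [-2.1, 0.1, -1.3]
grip_width: 0.0259
```

Call:
{"method": "carry_out", "body": {
  "commands": [1, -0.03, 0, -0.1, 0, 0, 0, 1, -0.04, 0, -0.2, 0, 0, 0, 1, -0.04, 0, -0.3, 0, 0, 0, 1, -0.04, 0, -0.4, 0, 0, 0, 1, -0.04, 0, -0.5, 0, 0, 0, 1, -0.04, 0, -0.6, 0, 0, 0, 1, -0.04, 0, -0.6, 0, 0, 0]
}}

```text
time_s: 8.95
ee_pos: [0.5596, 0.1568, 0.068]
eef_rot: [3.137, 0.002, 1.308]
force: [0.4, 0.3, -0.4]
grip_width: 0.0259
```

Call:
{"method": "carry_out", "body": {
  "commands": [1, 0, 0, -0.1, 0, 0, 0, 1, 0, 0, -0.2, 0, 0, 0, 1, 0, 0, -0.3, 0, 0, 0, 1, 0, 0, -0.4, 0, 0, 0, 1, 0, 0, -0.5, 0, 0, 0, 1, 0, 0, -0.6, 0, 0, 0, 1, 0, 0, -0.7, 0, 0, 0, 1, 0, 0, -0.8, 0, 0, 0, 1, 0, 0, -0.9, 0, 0, 0, 1, 0, 0, -1.0, 0, 0, 0, 1, 0, 0, -1.1, 0, 0, 0, 1, 0, 0, -1.2, 0, 0, 0]
}}

```text
time_s: 9.95
ee_pos: [0.5596, 0.1568, 0.0559]
eef_rot: [3.137, 0.002, 1.308]
force: [0.6, 0.7, -1.1]
grip_width: 0.0258
```

Expected contact is about 3 mm further down. I'll go down in small increments.

Call:
{"method": "carry_out", "body": {
  "commands": [1, 0, 0, -0.1, 0, 0, 0, 1, 0, 0, -0.2, 0, 0, 0, 1, 0, 0, -0.25, 0, 0, 0, 1, 0, 0, -0.3, 0, 0, 0, 1, 0, 0, -0.34, 0, 0, 0, 1, 0, 0, -0.34, 0, 0, 0]
}}

```text
time_s: 10.45
ee_pos: [0.5597, 0.1568, 0.0529]
eef_rot: [3.137, 0.002, 1.308]
force: [-1.8, -1.2, 3.9]
grip_width: 0.026
```

Call:
{"method": "carry_out", "body": {
  "commands": [-0.1, 0, 0, 0, 0, 0, 0, -0.1, 0, 0, 0, 0, 0, 0, -0.1, 0, 0, 0, 0, 0, 0, -0.1, 0, 0, 0, 0, 0, 0, -0.1, 0, 0, 0, 0, 0, 0, -0.1, 0, 0, 0, 0, 0, 0, -0.1, 0, 0, 0, 0, 0, 0, -0.1, 0, 0, 0, 0, 0, 0, -0.1, 0, 0, 2, 0, 0, 0, -0.1, 0, 0, 5, 0, 0, 0, -0.1, 0, 0, 9, 0, 0, 0, -0.1, 0, 0, 12, 0, 0, 0]
}}

```text
time_s: 11.45
ee_pos: [0.5598, 0.1568, 0.1756]
eef_rot: [3.136, 0.001, 1.308]
force: [1.0, 0.2, 0.7]
grip_width: 0.052
```

```bash
python3 - <<'E'
from h import *
np.set_printoptions(precision=4,suppress=True)
o=ctrl.get_obs(); print(o["time_s"],o["ee_pos"],o["qpos"],o["grip_width"],o["force"])
a,d=viewer.camera("scene"); cam="scene"
C=cloud(cam,d,d>0); i=viewer.camera_info(cam); cp=-np.array(i["R"]).T@np.array(i["t"]); z0=.006
g=C[np.hypot(C[:,0]-.5597,C[:,1]-.1568)<.022]
for lo,hi,r in((z0+.03,z0+.039,.017),(z0+.044,z0+.06,.013),(z0+.06,z0+.079,.013)):
    q=g[(g[:,2]>lo)&(g[:,2]<hi)]; m=np.median(q[:,:2],0); v=m-cp[:2]; v/=np.hypot(*v)
    s=least_squares(lambda c:np.hypot(*(q[:,:2]-c).T)-r,m+v*r,loss="soft_l1",f_scale=.001); print(len(q),r,s.x,np.abs(s.fun).mean())
print("top z",np.sort(g[g[:,2]<.12][:,2])[-8:],"expect .1065")
cv2.imwrite("pics/c6.png",cv2.resize(a[205:335,240:360],None,fx=4.5,fy=4.5,interpolation=3))
E
```

```text
11.45 [0.5598 0.1568 0.1756] [ 0.2118  0.3915  1.4692 -0.0038  1.2762 -1.0948] 0.051970667731159464 [1.0057 0.2387 0.7226]
60 0.017 [0.5596 0.1566] 0.0011050925150812847
67 0.013 [0.5598 0.1567] 0.0005052096682069519
99 0.013 [0.5597 0.1567] 0.0004006963461373172
top z [0.107  0.1071 0.1073 0.1074 0.1075 0.1077 0.1078 0.1089] expect .1065
```

View pics/c6.png

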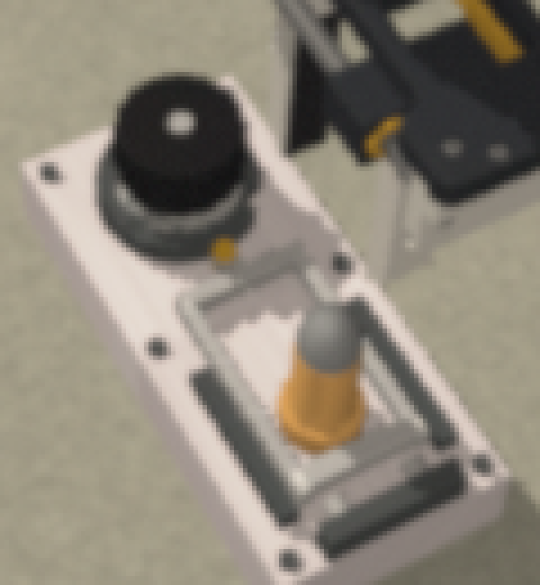

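The grip is home: it's upright at (0.5597, 0.1567), with the dome top at 0.107 and the collar inside the open yoke. That puts the knob axis at about (0.5300, 0.0456), so I'll go over it and down.

Call:
{"method": "carry_out", "body": {
  "commands": [-1, -1, -4, 0, 0, 0, 0, -1, -2, -8, 0, 0, 0, 0, -1, -3, -11.1, 0, 0, 0, 0, -1, -3, -11.1, 0, 0, 0, 0, -1, -3, -11.1, 0, 0, 0, 0, -1, -3, -11.1, 0, 0, 0, 0, -1, -3, -11.1, -4, 0, 0, 0, -1, -3, -11.1, -8, 0, 0, 0, -1, -3, -11.1, -11, 0, 0, 0, -1, -3, -11.1, -12.1, 0, 0, 0, -1, -3, -11.1, -12.1, 0, 0, 0, -1, -3, -11.1, -12.1, 0, 0, 0],
  "force": 30
}}

```text
time_s: 12.5
ee_pos: [0.5325, 0.0469, 0.0614]
eef_rot: [3.128, -0.003, 1.309]
force: [0.1, -0.1, 0.2]
grip_width: 0.094
```

```bash
cat > obs.py <<'E'
from h import *
np.set_printoptions(precision=4,suppress=True)
o=ctrl.get_obs(); print(round(o["time_s"],2),o["ee_pos"],"yaw",round(o["eef_rot"][2],4),"F",o["force"],"M",o["moment"],"tau6",o["tau"][5],"w",round(o["grip_width"],4),"q6",o["qpos"][5])
E
python3 obs.py; python3 - <<'E'
from h import *
np.set_printoptions(precision=4,suppress=True)
a,d=viewer.camera("scene"); b,db=viewer.camera("top")
for cam,D in(("scene",d),("top",db)):
    C=cloud(cam,D,D>0); i=viewer.camera_info(cam); cp=-np.array(i["R"]).T@np.array(i["t"])
    q=C[(np.hypot(C[:,0]-.53,C[:,1]-.0456)<.031)&(C[:,2]>.059)&(C[:,2]<.08)]
    if len(q)<9: print(cam,len(q)); continue
    m=np.median(q[:,:2],0); v=m-cp[:2]; v/=np.hypot(*v)
    s=least_squares(lambda c:np.hypot(*(q[:,:2]-c).T)-.026,m+v*.026,loss="soft_l1",f_scale=.001); print(cam,len(q),s.x,np.abs(s.fun).mean())
l=cv2.resize(a[205:285,240:320],None,fx=5,fy=5,interpolation=3); r=cv2.resize(b[140:220,200:280],None,fx=5,fy=5,interpolation=3)
cv2.imwrite("pics/c7.png",np.hstack([l,r]))
E
```

```text
12.5 [0.5325 0.0469 0.0614] yaw 1.3087 F [ 0.0692 -0.0993  0.2292] M [-0.0059  0.0032  0.0298] tau6 0.00861576001625508 w 0.094 q6 -1.288028769365445
scene 146 [0.5294 0.045 ] 0.0007256950102505183
top 0
```

View pics/c7.png

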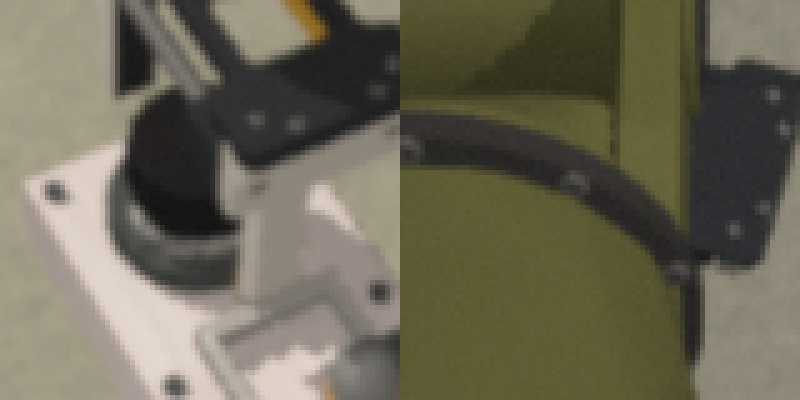

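The fingers stand either side of the knob and clear of the jaw. The arm hadn't quite settled, so I'll centre it, level it and then close.

Call:
{"method": "carry_out", "body": {
  "commands": [-1, -0.28, -0.15, -0.5, 0.0035, 0.013, 0, -1, -0.28, -0.15, -0.5, 0.0035, 0.013, 0, -1, -0.28, -0.15, -0.5, 0.0035, 0.013, 0, -1, -0.28, -0.15, -0.5, 0.0035, 0.013, 0, -1, -0.28, -0.15, -0.5, 0.0035, 0.013, 0]
}}

```text
time_s: 13.02
ee_pos: [0.5303, 0.0451, 0.0578]
eef_rot: [3.139, -0.004, 1.308]
force: [-0.3, 0.4, -0.6]
grip_width: 0.0943
```

```bash
python3 obs.py
```

```text
13.02 [0.5303 0.0451 0.0578] yaw 1.308 F [-0.2823  0.4121 -0.6153] M [-0.0278 -0.035   0.0418] tau6 -0.000530802190041868 w 0.0943 q6 -1.2951398375640257
```

Call:
{"method": "carry_out", "body": {
  "commands": [1, 0, 0, 0, 0, 0, 0, 1, 0, 0, 0, 0, 0, 0, 1, 0, 0, 0, 0, 0, 0, 1, 0, 0, 0, 0, 0, 0, 1, 0, 0, 0, 0, 0, 0, 1, 0, 0, 0, 0, 0, 0, 1, 0, 0, 0, 0, 0, 0, 1, 0, 0, 0, 0, 0, 0, 1, 0, 0, 0, 0, 0, 0, 1, 0, 0, 0, 0, 0, 0],
  "force": 30
}}

```text
time_s: 13.85
ee_pos: [0.5302, 0.0446, 0.0577]
eef_rot: [3.139, -0.003, 1.308]
force: [-1.4, -5.2, 1.4]
grip_width: 0.0512
```

```bash
python3 obs.py
```

```text
13.85 [0.5302 0.0446 0.0577] yaw 1.3081 F [-1.3547 -5.2174  1.4477] M [-0.9434  0.312   0.1006] tau6 0.0516566913574934 w 0.0512 q6 -1.2952207940551455
```

Call:
{"method": "carry_out", "body": {
  "commands": [1, 0, 0, 0, 0, 0, 0, 1, 0, 0, 0, 0, 0, -0.03, 1, 0, 0, 0, 0, 0, -0.06, 1, 0, 0, 0, 0, 0, -0.09, 1, 0, 0, 0, 0, 0, -0.12, 1, 0, 0, 0, 0, 0, -0.12, 1, 0, 0, 0, 0, 0, -0.12],
  "force": 40
}}

```text
time_s: 14.43
ee_pos: [0.5302, 0.0445, 0.0577]
eef_rot: [3.139, -0.003, 1.189]
force: [-0.5, -4.0, 0.4]
grip_width: 0.0514
```

```bash
python3 obs.py
```

```text
14.43 [0.5302 0.0445 0.0577] yaw 1.1888 F [-0.5056 -3.9545  0.3563] M [-0.7697  0.2268 -0.0889] tau6 0.14674062374979258 w 0.0514 q6 -1.1755406084527444
```

Call:
{"method": "carry_out", "body": {
  "commands": [1, 0, 0, 0, 0, 0, -0.02, 1, 0, 0, 0, 0, 0, -0.04, 1, 0, 0, 0, 0, 0, -0.05, 1, 0, 0, 0, 0, 0, -0.05]
}}

```text
time_s: 14.77
ee_pos: [0.5301, 0.0444, 0.0577]
eef_rot: [3.139, -0.002, 1.138]
force: [-1.6, -4.4, 1.4]
grip_width: 0.0514
```

```bash
python3 obs.py
```

```text
14.77 [0.5301 0.0444 0.0577] yaw 1.1381 F [-1.6259 -4.4086  1.3652] M [-0.7689  0.2847  0.0605] tau6 0.38508896715939045 w 0.0514 q6 -1.1245231212511035
```

```bash
cat > obs.py <<'E'
from h import *
import os
np.set_printoptions(precision=3,suppress=True)
O=[];I=[]
for _ in range(4):
    a,_d=viewer.camera("scene"); I.append(a.astype(float)); O.append(ctrl.get_obs())
o=O[-1]; M=np.array([x["moment"] for x in O]); T=np.array([x["tau"][5] for x in O]); F=np.array([x["force"] for x in O])
p=np.mean(I,0)[282:330,285:345]
if not os.path.exists("ref.npy"): np.save("ref.npy",p)
r=np.load("ref.npy"); print(round(o["time_s"],2),o["ee_pos"],"yaw",round(o["eef_rot"][2],3),"F",F.mean(0),"Mz",M[:,2].mean(),M[:,2],"tau6",T,"w",round(o["grip_width"],4),"diff",np.abs(p-r).mean(),"corr",cv2.phaseCorrelate(r.mean(2),p.mean(2)))
cv2.imwrite("pics/last.png",I[-1].astype(np.uint8))
E
python3 obs.py
```

```text
14.97 [0.53  0.044 0.058] yaw 1.139 F [-1.793 -3.953  0.951] Mz 0.028445369182184738 [0.003 0.047 0.046 0.018] tau6 [0.207 0.106 0.066 0.059] w 0.0512 diff 0.0 corr ((0.0, 0.0), 1.0)
```

Call:
{"method": "carry_out", "body": {
  "commands": [1, 0, 0, 0, 0, 0, -0.02, 1, 0, 0, 0, 0, 0, -0.04, 1, 0, 0, 0, 0, 0, -0.06, 1, 0, 0, 0, 0, 0, -0.06]
}}

```text
time_s: 15.3
ee_pos: [0.5301, 0.0443, 0.0577]
eef_rot: [3.139, -0.002, 1.077]
force: [-1.4, -4.5, 1.4]
grip_width: 0.0515
```

```bash
python3 obs.py
```

```text
15.5 [0.53  0.044 0.058] yaw 1.079 F [-1.559 -4.643  1.299] Mz -0.010071745372540884 [-0.017  0.016 -0.04   0.   ] tau6 [ 0.283  0.068 -0.001 -0.018] w 0.0514 diff 1.1905092592592592 corr ((0.007778028568967699, 0.03171607421716871), 0.9931824260212532)
```

Call:
{"method": "carry_out", "body": {
  "commands": [1, 0, 0, 0, 0, 0, -0.03, 1, 0, 0, 0, 0, 0, -0.06, 1, 0, 0, 0, 0, 0, -0.08]
}}

```text
time_s: 15.75
ee_pos: [0.53, 0.0442, 0.0577]
eef_rot: [3.139, -0.002, 0.997]
force: [-2.8, -5.3, 2.6]
grip_width: 0.0512
```

```bash
python3 obs.py
```

```text
15.95 [0.53  0.044 0.058] yaw 0.998 F [-2.058 -4.854  1.589] Mz 0.016884201120438584 [ 0.092 -0.014  0.01  -0.021] tau6 [-0.07   0.421  0.142  0.035] w 0.0516 diff 2.098900462962963 corr ((0.047549190636008376, 0.13269424716424183), 0.9797522483980546)
```

Call:
{"method": "carry_out", "body": {
  "commands": [1, 0, 0, 0, 0, 0, -0.03, 1, 0, 0, 0, 0, 0, -0.06, 1, 0, 0, 0, 0, 0, -0.08]
}}

```text
time_s: 16.2
ee_pos: [0.53, 0.0442, 0.0577]
eef_rot: [3.139, -0.002, 0.917]
force: [-2.4, -4.9, 1.7]
grip_width: 0.0515
```

```bash
python3 obs.py
```

```text
16.4 [0.53  0.044 0.058] yaw 0.918 F [-2.135 -4.666  1.837] Mz -0.05516976744390646 [ 0.07  -0.101 -0.083 -0.107] tau6 [-0.11   0.371  0.091 -0.009] w 0.0511 diff 2.640133101851852 corr ((-0.012947217936410738, 0.12418664375165278), 0.958275167664661)
```

```bash
python3 -c "
import cv2
a=cv2.imread('pics/last.png'); cv2.imwrite('pics/c8.png',cv2.resize(a[205:335,240:360],None,fx=4.5,fy=4.5,interpolation=3))"
```

```text
(no output)
```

View pics/c8.png

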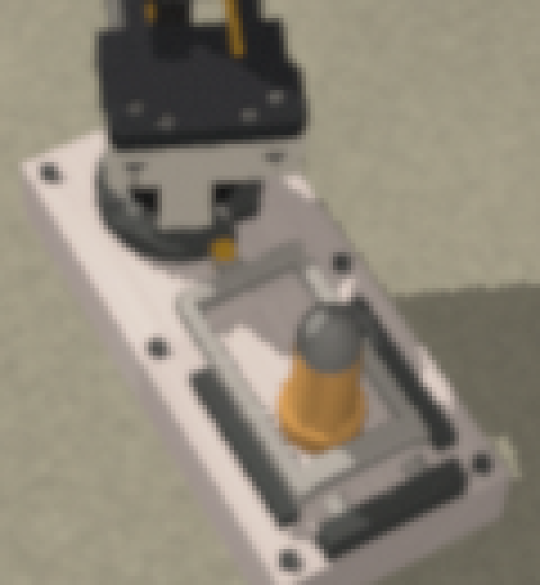

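The roller is still on the rim at (222,250), the same place as before the turn; only shadows changed. I'll track the brass roller's centroid while turning on.

```bash
cat > obs.py <<'E'
from h import *
np.set_printoptions(precision=3,suppress=True)
def roller(a):
    p=a[250:271,278:302].astype(float); w=np.clip(p[:,:,2]-p[:,:,0]-40,0,None); yy,xx=np.mgrid[250:271,278:302]; return np.array([(w*xx).sum()/w.sum(),(w*yy).sum()/w.sum(),w.sum()])
if __name__=="__main__":
    o0=ctrl.get_obs(); O=[];I=[]
    for _ in range(3):
        a,_d=viewer.camera("scene"); I.append(roller(a)); O.append(ctrl.get_obs())
    O=[o0]+O; o=O[-1]
    print(round(o["time_s"],2),"yaw",round(o["eef_rot"][2],3),"F",o["force"],"Mz",np.array([x["moment"][2] for x in O]),"tau6",np.array([x["tau"][5] for x in O]),"w",round(o["grip_width"],4),"roller",np.mean(I,0))
    cv2.imwrite("pics/last.png",a)
E
python3 -c "
from obs import *
print(roller(cv2.imread('pics/scene1.png')),roller(cv2.imread('pics/last.png')))"
```

```text
[289.326 260.099 965.   ] [ 289.289  260.078 1097.   ]
```

Call:
{"method": "carry_out", "body": {
  "commands": [1, 0, 0, 0, 0, 0, -0.03, 1, 0, 0, 0, 0, 0, -0.06, 1, 0, 0, 0, 0, 0, -0.06]
}}

```text
time_s: 16.65
ee_pos: [0.5299, 0.0441, 0.0577]
eef_rot: [3.139, -0.002, 0.856]
force: [-2.5, -4.6, 2.5]
grip_width: 0.0513
```

```bash
python3 obs.py
```

```text
16.8 yaw 0.857 F [-2.201 -4.641  1.481] Mz [-0.047 -0.073 -0.02  -0.038] tau6 [ 0.633  0.268  0.044 -0.021] w 0.0513 roller [ 289.285  260.172 1091.   ]
```

Call:
{"method": "carry_out", "body": {
  "commands": [1, 0, 0, 0, 0, 0, -0.03, 1, 0, 0, 0, 0, 0, -0.06, 1, 0, 0, 0, 0, 0, -0.06]
}}

```text
time_s: 17.05
ee_pos: [0.5299, 0.044, 0.0577]
eef_rot: [3.139, -0.002, 0.795]
force: [-1.7, -4.9, 1.5]
grip_width: 0.0517
```

```bash
python3 obs.py
```

```text
17.2 yaw 0.797 F [-2.554 -3.971  2.569] Mz [-0.073 -0.068  0.004 -0.016] tau6 [ 0.643  0.28   0.056 -0.01 ] w 0.0516 roller [ 289.327  260.181 1079.   ]
```

Call:
{"method": "carry_out", "body": {
  "commands": [1, 0, 0, 0, 0, 0, -0.03, 1, 0, 0, 0, 0, 0, -0.06, 1, 0, 0, 0, 0, 0, -0.06]
}}

```text
time_s: 17.45
ee_pos: [0.5299, 0.044, 0.0577]
eef_rot: [3.139, -0.002, 0.735]
force: [-1.8, -4.6, 1.5]
grip_width: 0.0513
```

```bash
python3 obs.py
```

```text
17.6 yaw 0.737 F [-2.23  -4.114  2.123] Mz [-0.029 -0.018 -0.05  -0.04 ] tau6 [ 0.632  0.272  0.048 -0.019] w 0.0515 roller [ 289.303  260.216 1067.333]
```

Call:
{"method": "carry_out", "body": {
  "commands": [1, 0, 0, 0, 0, 0, -0.03, 1, 0, 0, 0, 0, 0, -0.06, 1, 0, 0, 0, 0, 0, -0.06]
}}

```text
time_s: 17.85
ee_pos: [0.5298, 0.0439, 0.0577]
eef_rot: [3.14, -0.002, 0.675]
force: [-2.9, -4.4, 3.1]
grip_width: 0.0513
```

```bash
python3 obs.py
```

```text
18.0 yaw 0.676 F [-2.684 -4.323  1.395] Mz [ 0.005 -0.093 -0.063 -0.02 ] tau6 [ 0.597  0.235  0.014 -0.051] w 0.0513 roller [ 289.324  260.266 1047.   ]
```

Call:
{"method": "carry_out", "body": {
  "commands": [1, 0, 0, 0, 0, 0, -0.03, 1, 0, 0, 0, 0, 0, -0.06, 1, 0, 0, 0, 0, 0, -0.06]
}}

```text
time_s: 18.25
ee_pos: [0.5298, 0.0439, 0.0577]
eef_rot: [3.14, -0.002, 0.614]
force: [-2.0, -5.5, 1.5]
grip_width: 0.0515
```

```bash
python3 obs.py
```

```text
18.4 yaw 0.616 F [-2.241 -3.232  1.489] Mz [-0.168 -0.18  -0.113 -0.131] tau6 [ 0.515  0.15  -0.065 -0.127] w 0.0515 roller [ 289.062  259.975 1103.667]
```

Call:
{"method": "carry_out", "body": {
  "commands": [1, 0, 0, 0, 0, 0, -0.03, 1, 0, 0, 0, 0, 0, -0.06, 1, 0, 0, 0, 0, 0, -0.06]
}}

```text
time_s: 18.65
ee_pos: [0.5297, 0.0438, 0.0577]
eef_rot: [3.14, -0.002, 0.553]
force: [-2.6, -4.7, 2.1]
grip_width: 0.0512
```

```bash
python3 obs.py
```

```text
18.8 yaw 0.555 F [-1.903 -4.003  1.942] Mz [-0.294 -0.333 -0.309 -0.298] tau6 [ 0.37  -0.003 -0.223 -0.286] w 0.0513 roller [ 288.696  259.194 1151.667]
```

Call:
{"method": "carry_out", "body": {
  "commands": [1, 0, 0, 0, 0, 0, -0.03, 1, 0, 0, 0, 0, 0, -0.06, 1, 0, 0, 0, 0, 0, -0.06]
}}

```text
time_s: 19.05
ee_pos: [0.5296, 0.0438, 0.0577]
eef_rot: [3.14, -0.002, 0.493]
force: [-2.4, -3.9, 1.9]
grip_width: 0.0514
```

```bash
python3 obs.py
```

```text
19.2 yaw 0.495 F [-3.21  -4.698  1.235] Mz [ 0.009 -0.065 -0.06  -0.003] tau6 [ 0.597  0.254  0.02  -0.051] w 0.0513 roller [ 288.332  258.507 1176.   ]
```

The roller dropped between yaw 0.65 and 0.50: the moment swung to −0.3 N m and back to 0, and the roller moved. I'll nudge on 0.03 rad into the play and check.

Call:
{"method": "carry_out", "body": {
  "commands": [1, 0, 0, 0, 0, 0, -0.015, 1, 0, 0, 0, 0, 0, -0.03, 1, 0, 0, 0, 0, 0, -0.03]
}}

```text
time_s: 19.45
ee_pos: [0.5296, 0.0438, 0.0577]
eef_rot: [3.14, -0.002, 0.463]
force: [-3.3, -4.3, 1.7]
grip_width: 0.0512
```

```bash
python3 obs.py; python3 -c "
import cv2
a=cv2.imread('pics/last.png'); cv2.imwrite('pics/c9.png',cv2.resize(a[205:335,240:360],None,fx=4.5,fy=4.5,interpolation=3))"
```

```text
19.6 yaw 0.464 F [-2.4   -4.388  1.453] Mz [-0.056 -0.125 -0.07  -0.038] tau6 [ 0.258  0.097 -0.011 -0.044] w 0.0512 roller [ 288.307  258.503 1184.   ]
```

View pics/c9.png

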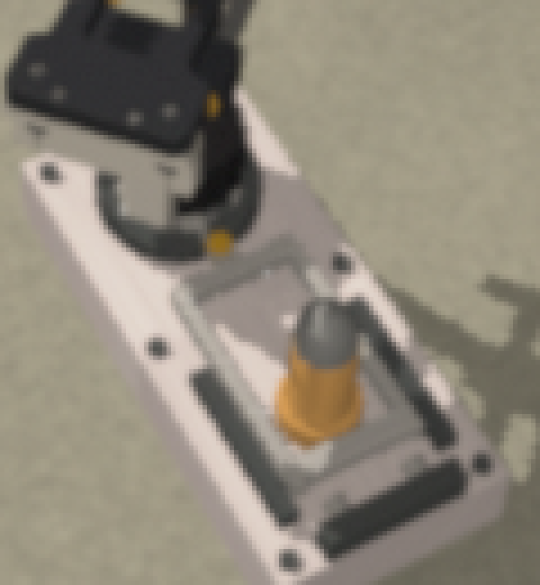

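The roller now sits in the notch at (220,243), the yoke bar lies against the collar and the grip is upright. I'll release and withdraw.

Call:
{"method": "carry_out", "body": {
  "commands": [-0.7, 0, 0, 0, 0, 0, 0, -0.7, 0, 0, 0, 0, 0, 0, -0.7, 0, 0, 0, 0, 0, 0, -0.7, 0, 0, 0, 0, 0, 0, -0.7, 0, 0, 0, 0, 0, 0, -0.7, 0, 0, 0, 0, 0, 0, -0.7, 0, 0, 0, 0, 0, 0, -0.7, 0, 0, 1, 0, 0, 0, -0.7, 0, 0, 4, 0, 0, 0, -0.7, 0, 0, 8, 0, 0, 0, -0.7, 0, 0, 13, 0, 0, 0, -0.7, 0, 0, 13, 0, 0, 0]
}}

```text
time_s: 20.6
ee_pos: [0.5316, 0.0439, 0.1952]
eef_rot: [3.136, -0.01, 0.464]
force: [0.5, 0.1, 0.4]
grip_width: 0.0802
```

Call:
{"method": "carry_out", "body": {
  "commands": [-0.7, -4, -4, 4, 0, 0, 0, -0.7, -8, -8, 4, 0, 0, 0, -0.7, -10, -10, 4, 0, 0, 0, -0.7, -10, -10, 4, 0, 0, 0, -0.7, -10, -10, 4, 0, 0, 0, -0.7, -10, -10, 4, 0, 0, 0]
}}

```text
time_s: 21.1
ee_pos: [0.4314, -0.0567, 0.2363]
eef_rot: [3.135, -0.012, 0.462]
force: [0.5, -0.1, 0.0]
grip_width: 0.0798
```

```bash
python3 obs.py; python3 - <<'E'
from h import *
np.set_printoptions(precision=4,suppress=True)
a,d=viewer.camera("scene"); cam="scene"
C=cloud(cam,d,d>0); i=viewer.camera_info(cam); cp=-np.array(i["R"]).T@np.array(i["t"])
g=C[np.hypot(C[:,0]-.5597,C[:,1]-.1568)<.022]
for lo,hi in((.052,.066),(.066,.085)):
    q=g[(g[:,2]>lo)&(g[:,2]<hi)]; m=np.median(q[:,:2],0); v=m-cp[:2]; v/=np.hypot(*v)
    s=least_squares(lambda c:np.hypot(*(q[:,:2]-c).T)-.013,m+v*.013,loss="soft_l1",f_scale=.001); print(len(q),s.x)
print("top z",np.sort(g[g[:,2]<.12][:,2])[-5:])
l=cv2.resize(a[205:335,240:360],None,fx=3.5,fy=3.5,interpolation=3); r=cv2.resize(a[75:205,130:250],None,fx=3,fy=3,interpolation=3)
r=cv2.copyMakeBorder(r,0,l.shape[0]-r.shape[0],0,0,0); cv2.imwrite("pics/c10.png",np.hstack([l,r]))
E
```

```text
21.25 yaw 0.464 F [ 0.347 -1.145 -0.827] Mz [-0.006  0.043 -0.059 -0.067] tau6 [-0.356 -0.121 -0.03   0.002] w 0.0799 roller [ 288.292  258.498 1030.333]
62 [0.5592 0.1547]
95 [0.5593 0.1545]
top z [0.1079 0.1079 0.1079 0.1086 0.1087]
```

View pics/c10.png

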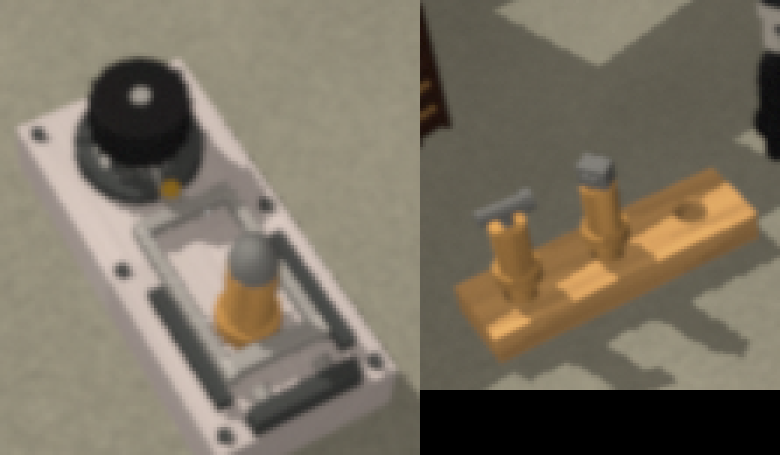

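The grip is upright and clamped against the socket wall, having moved about 2 mm toward the knob. The roller hasn't moved since I let go of the knob, and the other two grips are still in the rack.

```bash
python3 -c "
from station import ticket
print(ticket.hand_in())"
```

```text
the job is handed in; nothing more can be done
None
```

The dome grip is clamped in the stand and the job is handed in. It reported no verdict, and the last clock reading before that was about 21 s of the 72 s allowed.

- **Seating:** I lifted the grip out of the rack and lowered it into the socket in small steps. The tool read only about 4 N when the collar met the deck. I let go with the jaw still open, and the grip stood upright with its dome top at 0.107 m, against 0.106 m expected.
- **Clamping:** I turned the knob clockwise about 0.85 rad. The follower dropped between roughly 0.65 and 0.80 rad: the moment swung to −0.3 N m and back to about 0, and the roller moved about 2 px. I stopped about 0.04 rad into the play, before the far flank, then let go and withdrew.
- **Last checks:** The roller stayed in the notch after I let go of the knob. The grip is upright and sits about 2 mm nearer the knob than before, which fits the play in the socket. The other two grips still stand in the rack, and the gripper touches nothing.
- **Not measured or in disagreement:**
  - I could not read the clamping force on the grip directly; I inferred it from the yoke lying against the collar and the shift of the grip.
  - The first estimates of the socket's y position differed by up to 5 mm (0.1556 to 0.1607 m). A close look at the foot above the hole settled it.
  - The steady turning torque on the rim was close to the sensor's noise.

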